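# Clamp a sample vial in the heating block

### The arm

A 7-joint arm with a two-finger parallel gripper is mounted at the origin on a cart in front of the work surface, level with it; the furniture and walls round the work are solid. World frame = base frame: x ahead of the robot, y to its left, z up, the work surface at z = 0. Lengths are in m, angles in rad, forces in N, time in s.
With the tool pointing down it reaches from about 0.425 to 1.025 m from the base axis. Payload 9.4 kg.
Tool frame: the origin (TCP) lies midway between the tips of the shut fingers; the grasp point (between the pads) lies behind it (manip.grasp_offset is the x of the grasp point in the tool frame, in m); x points along the fingers, y is the direction in which the jaws open and shut, and the axes are right-handed (so a half turn about x gives the same grasp; the last joint's range is limited). The gripper opens to 93 mm and grips with 3 to 60 N. Pads are 15 mm wide; open, the fingers measure 128 mm over their backs; the gripper's body (75 mm by 188 mm) begins 65 mm behind the grasp point.
Start: joints at [-1.418, 0.599, -0.003, 1.599, 0.002, 0.943, -0.08], TCP at [0.165, 0.706, 0.219] pointing down, gripper open.
Joint ranges: [-2.57, 2.57], [-0.35, 1.97], [-1.29, 1.29], [0.11, 2.56], [-1.05, 4.19], [0.11, 1.86], [-2.63, 2.63]. Speed limits (rad/s): [2.22, 2.22, 3.01, 3.01, 3.14, 3.14, 3.14].

### API

Orientations are given as a unit quaternion [w, x, y, z].
In Python, from cell import status, cams, manip gives the robot as it stands.
- The arm moves only by the tool servo_tool, never from a script. Its argument "commands" is a list of rows, each an object with "rotation": the turn, a rotation vector about the tool's x, y, z in degrees, a list of three; "dp": the shift along the tool's x, y, z in m, a list of three; "hand": the finger opening in m, from 0 to 0.093. In form: [{"rotation": [ax, ay, az], "dp": [x, y, z], "hand": hand}, ...]. A call has 1 to 20 rows; each row shifts and turns the pose as measured when the row begins, along the tool's axes as they then stand; what a row does not reach is not made up. A row lasts 1/12 s, in which the tool goes at most 41.7 mm and 7.16 degrees, less where a joint would pass 70% of its speed; a pose out of reach is approached as far as the arm can. A call with a gripper value outside its range is refused whole. The fingers move at their own pace and stop on an object; "newtons" is the grip in N (left out, the last holds). Time passes only in rows, so rows that do not move let the fingers close. It gives the time, the measured TCP pose, the force and the opening at its end, in the units of the state.
- status.observe(): the state, without advancing time (a new reading comes with each control period).
- cams.grab_frame(name): name is "side" or "top"; returns a dict with "pixels" (384x512x3 uint8, blue, green, red), "fx", "fy", "cx", "cy" (pixels), "position" and "rotation" of the camera in the world. Camera axes: x right, y up, looking along -z (the intrinsics and any distortion apply to the point x, -y, -z); pixel columns grow to the right and rows downward; lengths in m; the calibration is good to about 2 mm. A picture is of the moment at which its call begins. There is no depth.
- manip.hand_in(): hands the job in, once; it reports no verdict.
The state is a dict: "time_s": time; "joints": joint angles; "joint_velocities": joint speeds; "joint_torque": joint torques, N m; "eef_pos": TCP position; "tcp_rot": TCP orientation; "contact_force": force on the tool from outside, world axes, zero at the start; "torque": the same for the moment, N m; "width": opening from 0.0 (shut) to 1.0 (fully open).
Only numpy, scipy, OpenCV 4.12 (cv2) and the standard library are available. Lean on these libraries where they do the work, as an engineer would, in place of code of your own. Each camera call takes 0.05 s, during which the arm holds its last target. There are 200 camera calls.

### The job

Load the small brown screw-cap vial into the heating block for its hot run: stand it in the round well so that it rests on the floor of the well, swing the hold-down yoke over it as far as its stop, then turn the ball knob clockwise until the foot holds the vial down firmly, and let go. Tighten by feel, finger-tight: the knob should end up about 0.15 N m stiffer than it turns freely; much tighter cracks the glass, looser lets the cap blow off. Leave the other things on the bench where they are.

Things in the scene. Friction and masses are not known exactly. Their poses are not given: they have to be found in the camera images.
- vial_mid (a point): centre, half-way up, of the brown glass vial with black cap: 34 mm across, 80 mm tall, 35 to 75 g, standing loose on the bench left of the block. Its body is straight for the lower 55 mm, then come a shoulder and a 26 mm wide cap, its top 40 mm above this point. In place this point is 14 mm above the point well. z axis: up the vial
- vial: the same brown vial; origin at the centre of its underside
- well (a point): centre of the well's mouth on top of the aluminium block (70 x 70 mm, top face 62 mm above the bench). Well: 37.5 mm wide, 26 mm deep, rim chamfered 2 mm. x axis: from the well to the yoke's post, 100 mm away (hub 34 mm wide, 169 mm tall); z up. White housing below the block: 200 x 130 mm, 30 mm high
- yoke (a joint): swing angle of the grey yoke about its upright post (rad): 0 = screw exactly over the well, at the stop; it starts open at 1.4 to 1.9 and stays where left (drag 0.25 N m, about 2.5 N at the knob). Closing is clockwise seen from above. Arm 22 mm wide, 139 to 157 mm above the bench (boss to 162); screw 100 mm from the post
- knob_ball (a point): centre of the smooth black ball knob, 50 mm wide, on the upright screw at the yoke's end, 200 mm above the bench. Slippery (friction about 0.16): holds only if firmly gripped (60 N) across its widest part, not higher up. 30 mm free below this point. Clockwise from above lowers it and the foot 3 mm/rad. Free drag 0.27 N m, dry: compare readings taken the same way (all turning, or all after equal small steps)
- foot: round steel foot 23 mm wide under the screw; origin at the centre of its underside, 80 mm below the ball's centre. It does not turn. It starts 3 to 6 mm above the cap of a seated vial (1.0 to 2.1 rad of knob); once it touches, a stiff spring washer raises the force by some 90 N per mm, the knob stiffens by 0.8 N m per rad. The screw stays where it is left
- dropper_bottle: white dropper bottle, 42 mm wide, 96 mm tall, bystander; origin under its centre
- beaker: clear beaker, 70 mm wide, 92 mm tall, bystander; origin under its centre
- petri: closed petri dish, 90 mm wide, 16 mm high, bystander; origin under its centre
Not all that is in view belongs to the job. What is shaped like the vial but blue or turquoise is not meant.

How it is judged:
On the way, in this order (a step that is already met when the one before it is completed fails the run):
1. the vial stands upright on the floor of the well (horizontal distance between vial_mid and well below 0.004 m and z of vial_mid in the frame of well below 0.017 m and angle between vial_mid's own z axis and vertical below 0.08 rad), for 0.2 s.
2. the yoke is swung over the vial, as far as its stop (value of joint yoke below 0.06 rad), for 0.2 s.
At the end, for the whole second after the job is handed in: the vial stands upright on the floor of the well (within 4 mm of its axis and 3 mm of the floor), the yoke is at its stop (within 0.06 rad) and the foot presses on the cap with 25 to 85 N (all of step 1 and contact force between foot and vial between 25 and 85 N and value of joint yoke below 0.06 rad); the robot touches nothing.
It fails at once if the vial is overloaded by the foot (contact force between foot and vial above 85 N).
It fails at once if a bystander (bottle, beaker, dish) is shifted by more than 30 mm (distance of any of dropper_bottle, beaker, petri from where it was at the start of the episode above 0.03 m).
It also fails if it takes over 72 s, if anything falls off the work surface, if the arm or the gripper's body presses on something with over 40 N, if the wrist force passes 120 N, or if a joint passes its speed limit or range.

## Working session

There is one attempt and no reset: what is moved stays moved. The work goes in short steps, Python scripts to look and compute and a tool call to move; the robot and the scene stay as the last step left them, time stands still between calls to the robot, and variables do not carry over. Pictures are saved under pics/ and viewed, about 8 in all and at most 12, crops included, and the job is handed in when it is done.

Besides the shell and the picture viewer there is one more tool, called after "Request:" by a JSON object that holds its "op" and its "data". servo_tool: Moves the arm, as the interface text tells. Its arguments: {"type":"object","properties":{"commands":{"type":"array","items":{"type":"object","properties":{"rotation":{"type":"array","items":{"type":"number"}},"dp":{"type":"array","items":{"type":"number"}},"hand":{"type":"number"}}}},"newtons":{"type":"number"}},"required":["commands"]}

```bash
ls; mkdir -p pics; python3 - <<'E'
from cell import status,cams,manip
import cv2,numpy as np
print(status.observe(), manip.grasp_offset)
for n in("side","top"):
    f=cams.grab_frame(n); cv2.imwrite(f"pics/{n}0.png",f["pixels"]); np.save(f"pics/{n}0.npy",{k:v for k,v in f.items()},allow_pickle=True)
    print(n,{k:v for k,v in f.items() if k!="pixels"})
E
```

```text
pics
{'time_s': 0.0, 'joints': array([-1.41772465,  0.60013959, -0.00255267,  1.60010048,  0.00179846,
        0.94287934, -0.07978327]), 'joint_velocities': array([-0.00036199,  0.00020134, -0.00068277,  0.00028372,  0.00034999,
        0.00176798, -0.00075394]), 'joint_torque': array([ 7.35958438e-04, -7.65049052e+01,  1.49764638e+00, -2.52350539e+01,
       -5.23992896e-02,  1.70847983e-02,  1.71647830e-04]), 'eef_pos': array([0.16502584, 0.70548736, 0.21775986]), 'tcp_rot': array([ 0.70243397,  0.08049031,  0.70246317, -0.08156793]), 'contact_force': array([0.13390229, 0.1400271 , 0.81326711]), 'torque': array([-0.02060461,  0.01916682,  0.000467  ]), 'width': 0.9968355092629015} -0.0188
side {'fx': 491.4280727386673, 'fy': 491.4280727386673, 'cx': 255.59705388165293, 'cy': 190.8846000240332, 'position': array([0.39761532, 1.08519377, 0.55703955]), 'rotation': array([-0.09485416, -0.06759172,  0.53677242,  0.8356491 ])}
top {'fx': 470.95413159825785, 'fy': 470.95413159825785, 'cx': 255.31904003262997, 'cy': 191.4323325088076, 'position': array([0.47114553, 0.15771399, 1.16228523]), 'rotation': array([-0.70286095, -0.05090737,  0.04460915,  0.70809953])}
```

View pics/top0.png

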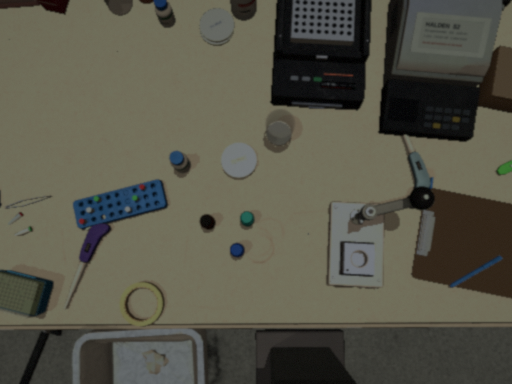

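View pics/side0.png

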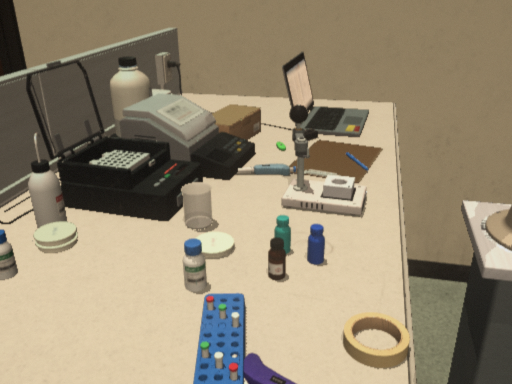

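Top view: black-capped brown vial at (207,221); lookalikes are the turquoise one (247,218), the blue one (237,250), the white dropper (179,160), and a brown item at the edge (243,5). Well at about (359,259), post at (367,212), knob at (422,197). I choose (207,221), the only brown body with a black cap left of the block. Next, a close crop.

```bash
python3 - <<'E'
import cv2,numpy as np
t=cv2.imread("pics/top0.png");s=cv2.imread("pics/side0.png")
def c(i,x,y,w,h):
    return cv2.convertScaleAbs(cv2.resize(i[y:y+h,x:x+w],(400,300),interpolation=cv2.INTER_CUBIC),alpha=1.5,beta=15)
# 4 panels; top at 5x (80x60), and 4x (100x75)
cv2.imwrite("pics/crop0.png",np.vstack([np.hstack([c(t,190,190,80,60),c(t,340,180,100,75)]),np.hstack([c(s,250,205,80,60),c(t,320,225,80,60)])]))
E
```

```text
(no output)
```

View pics/crop0.png

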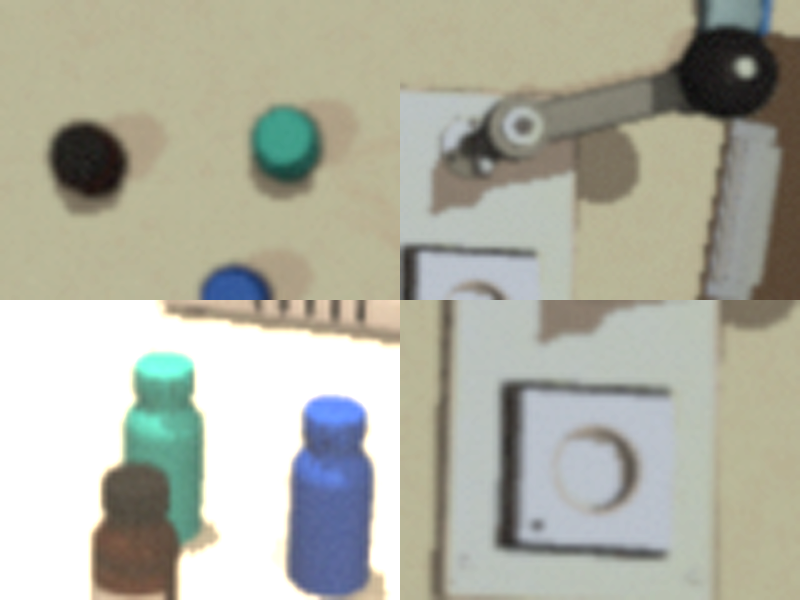

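The crop confirms it: the brown vial with a black cap is at top (207,221) and side (277,241). The well mouth is at top (359,259), the hub top at (370,211) and the ball at (422,198). Both lookalikes are clearly turquoise and blue.

```bash
cat > h.py <<'E'
import numpy as np
from scipy.spatial.transform import Rotation as R
from scipy.optimize import least_squares
def load(n): return np.load(f"pics/{n}.npy",allow_pickle=True).item()
def rot(q): return R.from_quat([q[1],q[2],q[3],q[0]])
def ray(f,u,v):
    d=np.array([(u-f["cx"])/f["fx"],-(v-f["cy"])/f["fy"],-1]); return f["position"],rot(f["rotation"]).apply(d)
def atz(f,u,v,z):
    p,d=ray(f,u,v); return p+d*(z-p[2])/d[2]
def proj(f,P):
    c=rot(f["rotation"]).inv().apply(np.asarray(P)-f["position"]); return np.array([f["cx"]+f["fx"]*c[0]/-c[2],f["cy"]-f["fy"]*c[1]/-c[2]])
E
python3 - <<'E'
from h import *
t=load("top0");s=load("side0")
v=atz(t,207,221,.08); print("vial top cam",v,"side",atz(s,277,240.3,.08), "base proj top",proj(t,[v[0],v[1],0]),proj(t,[v[0],v[1],.08]))
w=atz(t,358.6,258.6,.062); p=atz(t,370.1,210.9,.169); k=atz(t,422.1,197.6,.2)
print("well",w,"post",p,"knob",k)
print("w-p",np.hypot(*(p-w)[:2]),"k-p",np.hypot(*(k-p)[:2]),"ang",np.degrees(np.arctan2(*(w-p)[1::-1])),np.degrees(np.arctan2(*(k-p)[1::-1])))
for n,P in(("well",w),("post",p),("knob",k)): print(n,"side px",proj(s,P))
for n,u,vv in(("turq",247,217.6),("blue",236.8,249.5)): print(n,atz(t,u,vv,.08))
b=R.from_quat(np.roll([0.70243397,0.08049031,0.70246317,-0.08156793],-1)).as_matrix(); print(b.round(3))
E
```

```text
vial top cam [0.5506005  0.27856785 0.08      ] side [0.55184063 0.28144468 0.08      ] base proj top [210.59628123 223.34893757] [207. 221.]
well [ 0.46244717 -0.07032068  0.062     ] post [ 0.56283604 -0.0760004   0.169     ] knob [ 0.58653392 -0.17623122  0.2       ]
w-p 0.10054940865301405 k-p 0.10299420897540086 ang 176.76181879985887 -76.69766288475854
well side px [338.5473779  181.38876533]
post side px [300.56405972 137.74173562]
knob side px [297.68599036 114.31383125]
turq [0.5577454  0.18644025 0.08      ]
blue [0.48500926 0.21004151 0.08      ]
[[-0.     0.228  0.974]
 [-0.002  0.974 -0.228]
 [-1.    -0.002  0.   ]]
```

Request:
{"op": "servo_tool", "data": {"commands": [{"rotation":[-6.6,0,0],"dp":[0,-0.027,0.024],"hand":0.06},{"rotation":[-6.6,0,0],"dp":[0,-0.027,0.024],"hand":0.06},{"rotation":[0,0,0],"dp":[0,-0.027,0.024],"hand":0.06},{"rotation":[0,0,0],"dp":[0,-0.027,0.024],"hand":0.06},{"rotation":[0,0,0],"dp":[0,-0.027,0.024],"hand":0.06},{"rotation":[0,0,0],"dp":[0,-0.027,0.024],"hand":0.06},{"rotation":[0,0,0],"dp":[0,-0.027,0.024],"hand":0.06},{"rotation":[0,0,0],"dp":[0,-0.027,0.024],"hand":0.06},{"rotation":[0,0,0],"dp":[0,-0.027,0.024],"hand":0.06},{"rotation":[0,0,0],"dp":[0,-0.027,0.024],"hand":0.06},{"rotation":[0,0,0],"dp":[0,-0.027,0.024],"hand":0.06},{"rotation":[0,0,0],"dp":[0,-0.027,0.024],"hand":0.06}], "newtons": 20}}

```text
time_s: 1.1
eef_pos: [0.4479, 0.3694, 0.2116]
tcp_rot: [0.704, -0.012, 0.71, 0.009]
contact_force: [0.3, -0.3, -0.6]
width: 0.646
```

```bash
cat > st.py <<'E'
from cell import status
from h import *
s=status.observe(); p=s["eef_pos"]; M=rot(s["tcp_rot"]).as_matrix()
print("t",s["time_s"],"tcp",p.round(4),"x",M[:,0].round(3),"y",M[:,1].round(3),"yaw",np.degrees(np.arctan2(M[1,1],M[0,1])).round(1),"j",s["joints"].round(2),"F",s["contact_force"].round(1),"T",s["torque"].round(3),"w",round(s["width"]*93,1))
E
python3 st.py
```

```text
t 1.1 tcp [0.4479 0.3694 0.2116] x [-0.008 -0.005 -1.   ] y [-0.03   1.    -0.005] yaw 91.7 j [-0.73  0.44 -0.07  1.93  0.04  0.78  0.77] F [ 0.3 -0.3 -0.6] T [-0.027 -0.034  0.04 ] w 60.1
```

Request:
{"op": "servo_tool", "data": {"commands": [{"rotation":[0,0,0],"dp":[0,-0.022,0.026],"hand":0.06},{"rotation":[1,0,0],"dp":[0,-0.022,0.026],"hand":0.06},{"rotation":[0,0,0],"dp":[0.02,-0.022,0.026],"hand":0.06},{"rotation":[0,0,0],"dp":[0.03,-0.022,0.025],"hand":0.06},{"rotation":[0,0,0],"dp":[0.03,0,0],"hand":0.06},{"rotation":[0,0,0],"dp":[0.02,0,0],"hand":0.06},{"rotation":[0,0,0],"dp":[0,0,0],"hand":0.06},{"rotation":[0,0,0],"dp":[0,0,0],"hand":0.06}]}}

```text
time_s: 1.77
eef_pos: [0.5626, 0.2678, 0.1098]
tcp_rot: [0.706, -0.002, 0.708, -0.004]
contact_force: [0.2, -0.1, -0.0]
width: 0.647
```

```bash
python3 st.py; cat > grab.py <<'E'
import sys,cv2,numpy as np
from cell import cams
# args: outname  then name:x:y:w:h ...  (each crop shown 400x300)
o=sys.argv[1]; P=[];F={}
for a in sys.argv[2:]:
    n,x,y,w,h=a.split(":");x,y,w,h=map(int,(x,y,w,h))
    if n not in F: F[n]=cams.grab_frame(n); np.save(f"pics/{n}_{o}.npy",F[n])
    P.append(cv2.convertScaleAbs(cv2.resize(F[n]["pixels"][y:y+h,x:x+w],(400,300),interpolation=cv2.INTER_CUBIC),alpha=1.3,beta=20))
rows=[np.hstack(P[i:i+2]) for i in range(0,len(P),2)]
cv2.imwrite(f"pics/{o}.png",np.vstack(rows))
E
```

```text
t 1.7667 tcp [0.5626 0.2678 0.1098] x [-0.004 -0.008 -1.   ] y [ 0.004  1.    -0.008] yaw 89.8 j [-0.51  0.61 -0.04  1.92  0.05  0.61  0.98] F [ 0.2 -0.1 -0. ] T [-0.     0.014  0.005] w 60.2
```

Request:
{"op": "servo_tool", "data": {"commands": [{"rotation":[0,-0.2,0.45],"dp":[0,0.0125,-0.0115],"hand":0.06},{"rotation":[0,0,0],"dp":[0,0,0],"hand":0.06},{"rotation":[0,0,0],"dp":[0.025,0,0],"hand":0.06},{"rotation":[0,0,0],"dp":[0.025,0,0],"hand":0.06},{"rotation":[0,0,0],"dp":[0.015,0,0],"hand":0.06},{"rotation":[0,0,0],"dp":[0.005,0,0],"hand":0.06},{"rotation":[0,0,0],"dp":[0,0,0],"hand":0.06},{"rotation":[0,0,0],"dp":[0,0,0],"hand":0.06}]}}

```text
time_s: 2.43
eef_pos: [0.5506, 0.2916, 0.0484]
tcp_rot: [0.711, 0.002, 0.703, 0.006]
contact_force: [-0.2, -0.3, 0.3]
width: 0.646
```

```bash
python3 st.py; python3 grab.py g1 side:230:190:120:90 top:160:180:120:90
```

```text
t 2.4333 tcp [0.5506 0.2916 0.0484] x [ 0.011  0.01  -1.   ] y [-0.006  1.     0.01 ] yaw 90.3 j [-0.55  0.69 -0.04  1.97  0.06  0.46  0.94] F [-0.2 -0.3  0.3] T [ 0.011  0.038 -0.023] w 60.1
```

View pics/g1.png

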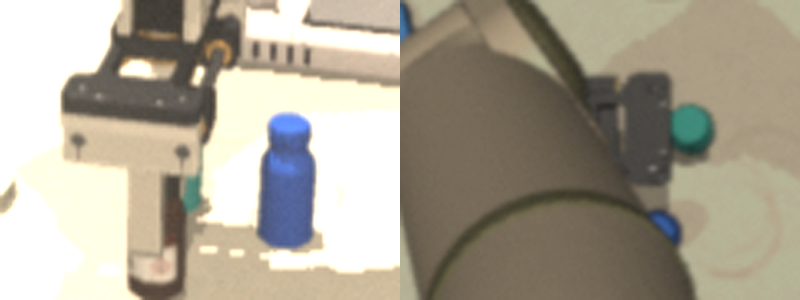

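The vial stands between the fingers (the near finger covers it at side panel (150,220)). The tool is about 11 mm too far in y, so I correct that, finish the descent and close.

Request:
{"op": "servo_tool", "data": {"commands": [{"rotation":[0,0.5,-0.5],"dp":[0.006,-0.006,0],"hand":0.06},{"rotation":[0,0,0],"dp":[0.006,-0.003,0],"hand":0.06},{"rotation":[0,0,0],"dp":[0.004,-0.001,0],"hand":0.06},{"rotation":[0,0,0],"dp":[0,0,0],"hand":0.06},{"rotation":[0,0,0],"dp":[0,0,0],"hand":0.06},{"rotation":[0,0,0],"dp":[0,0,0],"hand":0.06}]}}

```text
time_s: 3.03
eef_pos: [0.5529, 0.2804, 0.0338]
tcp_rot: [0.709, -0.001, 0.705, 0.002]
contact_force: [0.5, 0.6, -0.4]
width: 0.649
```

```bash
python3 st.py
```

```text
t 3.0333 tcp [0.5529 0.2804 0.0338] x [ 0.006  0.003 -1.   ] y [-0.004  1.     0.003] yaw 90.2 j [-0.53  0.71 -0.04  1.98  0.06  0.44  0.95] F [ 0.5  0.6 -0.4] T [0.011 0.013 0.016] w 60.4
```

Request:
{"op": "servo_tool", "data": {"commands": [{"rotation":[0,0.3,-0.1],"dp":[0.002,0,-0.001],"hand":0.06},{"rotation":[0,0,0],"dp":[0,0,0],"hand":0.06},{"rotation":[0,0,0],"dp":[0,0,0],"hand":0.03},{"rotation":[0,0,0],"dp":[0,0,0],"hand":0.03},{"rotation":[0,0,0],"dp":[0,0,0],"hand":0.03},{"rotation":[0,0,0],"dp":[0,0,0],"hand":0.03},{"rotation":[0,0,0],"dp":[0,0,0],"hand":0.03},{"rotation":[0,0,0],"dp":[0,0,0],"hand":0.03}]}}

```text
time_s: 3.7
eef_pos: [0.5519, 0.2809, 0.0319]
tcp_rot: [0.707, -0.001, 0.707, 0.002]
contact_force: [0.5, 0.2, -0.5]
width: 0.357
```

```bash
python3 st.py
```

```text
t 3.7 tcp [0.5519 0.2809 0.0319] x [ 0.     0.001 -1.   ] y [-0.005  1.     0.001] yaw 90.3 j [-0.53  0.72 -0.04  1.98  0.06  0.45  0.95] F [ 0.5  0.2 -0.5] T [ 0.027  0.012 -0.001] w 33.2
```

Request:
{"op": "servo_tool", "data": {"commands": [{"rotation":[0,0,0],"dp":[-0.02,0,0],"hand":0.03},{"rotation":[0,0,0],"dp":[-0.025,0,0],"hand":0.03},{"rotation":[0,0,0],"dp":[-0.025,0,0],"hand":0.03},{"rotation":[0,0,0],"dp":[-0.015,0,0],"hand":0.03},{"rotation":[0,0,0],"dp":[0,-0.02,-0.005],"hand":0.03},{"rotation":[0,0,0],"dp":[0,-0.03,-0.008],"hand":0.03},{"rotation":[0,0,0],"dp":[0,-0.034,-0.009],"hand":0.03},{"rotation":[0,0,0],"dp":[0,-0.034,-0.009],"hand":0.03},{"rotation":[0,0,0],"dp":[0,-0.034,-0.009],"hand":0.03},{"rotation":[0,0,0],"dp":[0,-0.034,-0.009],"hand":0.03},{"rotation":[0,0,0],"dp":[0,-0.034,-0.009],"hand":0.03},{"rotation":[0,0,0],"dp":[0,-0.034,-0.009],"hand":0.03},{"rotation":[0,0,0],"dp":[0,-0.03,-0.008],"hand":0.03},{"rotation":[0,0,0],"dp":[0,-0.02,-0.005],"hand":0.03},{"rotation":[0,0,0],"dp":[0,-0.01,-0.002],"hand":0.03},{"rotation":[0,0,0],"dp":[0,0,0],"hand":0.03},{"rotation":[0,0,0],"dp":[0,0,0],"hand":0.03},{"rotation":[0,0,0],"dp":[0,0,0],"hand":0.03}]}}

```text
time_s: 5.2
eef_pos: [0.4669, -0.0445, 0.1199]
tcp_rot: [0.708, -0.001, 0.706, 0.004]
contact_force: [-0.3, -0.6, -1.0]
width: 0.355
```

```bash
python3 st.py
```

```text
t 5.2 tcp [ 0.4669 -0.0445  0.1199] x [ 0.002  0.003 -1.   ] y [-0.007  1.     0.003] yaw 90.4 j [ 0.06  0.46 -0.11  2.26  0.11  0.42  1.44] F [-0.3 -0.6 -1. ] T [0.012 0.005 0.006] w 33.0
```

Request:
{"op": "servo_tool", "data": {"commands": [{"rotation":[0,0.1,-0.2],"dp":[0,-0.013,-0.003],"hand":0.03},{"rotation":[0,0,0],"dp":[0,-0.007,-0.001],"hand":0.03},{"rotation":[0,0,0],"dp":[0,-0.001,0],"hand":0.03},{"rotation":[0,0,0],"dp":[0,0,0],"hand":0.03},{"rotation":[0,0,0],"dp":[0,0,0],"hand":0.03},{"rotation":[0,0,0],"dp":[0,0,0],"hand":0.03}]}}

```text
time_s: 5.7
eef_pos: [0.4642, -0.0637, 0.1198]
tcp_rot: [0.707, -0.005, 0.707, 0.005]
contact_force: [0.5, -0.7, -0.8]
width: 0.361
```

```bash
python3 st.py;  python3 grab.py g2 side:290:120:100:75 top:310:205:100:75
```

```text
t 5.7 tcp [ 0.4642 -0.0637  0.1198] x [ 0.001  0.    -1.   ] y [-0.014  1.     0.   ] yaw 90.8 j [ 0.1   0.46 -0.11  2.26  0.12  0.42  1.47] F [ 0.5 -0.7 -0.8] T [-0.013 -0.008  0.047] w 33.5
```

View pics/g2.png

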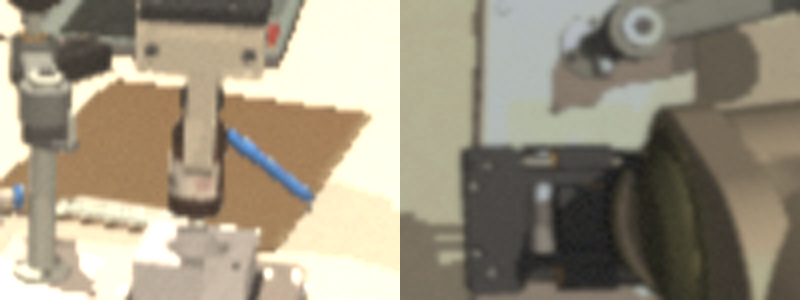

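Side panel: the vial hangs between the fingers, column about 196 (image 338.6), bottom about row 215, just above the block. I need the well in the side view as a cross-check.

```bash
python3 - <<'E'
import cv2,numpy as np
from h import *
a=load("side0")["pixels"];b=load("side_g2")["pixels"]
f=lambda i,x,y:cv2.convertScaleAbs(cv2.resize(i[y:y+30,x:x+40],(400,300),interpolation=cv2.INTER_CUBIC),alpha=1.0,beta=0)
cv2.imwrite("pics/c2.png",np.hstack([f(a,320,170),f(b,320,150)]))
s=load("side_g2")
for x in(.462,.463,.464,.465): print(x,proj(s,[x,-.0637,.0879+.006]),"well",proj(s,[x,-.0703,.062]))
g=b[164:174,325:352].astype(int).sum(2)//3
print(g)
E
```

```text
0.462 [339.26604001 170.66067197] well [338.72542102 181.40643794]
0.463 [338.86009919 170.62965562] well [338.32580885 181.3740382 ]
0.464 [338.45430106 170.59865017] well [337.92633497 181.34164967]
0.465 [338.04864552 170.56765562] well [337.52699932 181.30927234]
[[ 83  84  85  83  81  84  80  68  79 105 113 112 116 115 111 103  98  99
  111  79  47  76  82  83  82  83  82]
 [ 81  84  80  82  85  81  83  66  73 100 116 123 128 123 114 109 107 111
  115  76  45  77  82  82  84  81  83]
 [ 83  83  83  82  82  82  83  77  77  98 118 124 129 126 113 110 107 115
  117  68  45  77  82  84  84  82  82]
 [ 83  82  83  83  85  83  84  78  86 102 116 124 130 129 118 117 117 124
  119  65  51  76  84  83  85  83  85]
 [ 84  82  83  86  80  86  81  64  76  91 109 120 125 121 123 124 126 127
  118  67  56  77  83  84  84  83  83]
 [ 84  83  83  83  84  82  80  46  48  59  77  85  94  92 104 110 102  98
   84  51  55  76  84  82  82  84  85]
 [ 92  88  88  87  86  85  80  44  31  37  42  47  53  51  62  67  59  57
   45  36  55  79  84  81  84  84  83]
 [142 127 117 108 100  99  88  48  31  30  33  34  36  39  37  38  35  32
   32  38  68  81  85  83  82  83  81]
 [183 166 162 157 151 147 139  82  44  34  34  31  31  34  34  34  37  31
   31  42  77  82  83  83  85  83  82]
 [185 168 170 169 175 178 179 152  93  55  48  48  37  37  37  36  37  38
   40  66  82  84  84  84  84  84  84]]
```

View pics/c2.png

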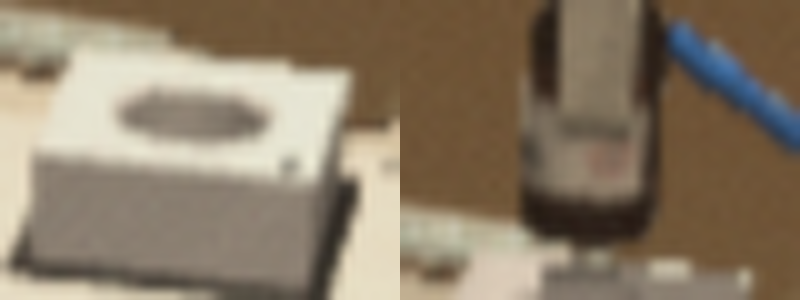

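Side: well centre is at (338.9,181.1), i.e. (0.462,-0.070), which agrees with the top view. Vial axis is at column 338.5, x about 0.464. So shift -2 mm in x and -6.5 mm in y.

Request:
{"op": "servo_tool", "data": {"commands": [{"rotation":[0.5,0,0],"dp":[0,-0.004,-0.001],"hand":0.03},{"rotation":[0,0,0],"dp":[0,-0.001,-0.001],"hand":0.03},{"rotation":[0,0,0],"dp":[0,0,0],"hand":0.03},{"rotation":[0,0,0],"dp":[0,0,0],"hand":0.03},{"rotation":[0,0,0],"dp":[0,0,0],"hand":0.03}]}}

```text
time_s: 6.22
eef_pos: [0.462, -0.0687, 0.1198]
tcp_rot: [0.707, -0.002, 0.707, 0.002]
contact_force: [0.0, 0.1, -0.4]
width: 0.355
```

```bash
python3 st.py
```

```text
t 6.2167 tcp [ 0.462  -0.0687  0.1198] x [ 0.001  0.    -1.   ] y [-0.005  1.     0.   ] yaw 90.3 j [ 0.11  0.46 -0.11  2.27  0.12  0.42  1.48] F [ 0.   0.1 -0.4] T [ 0.004  0.01  -0.017] w 33.0
```

Request:
{"op": "servo_tool", "data": {"commands": [{"rotation":[0,0,0],"dp":[0.01,-0.0013,0],"hand":0.03},{"rotation":[0,0,0],"dp":[0.007,0,0],"hand":0.03},{"rotation":[0,0,0],"dp":[0.003,0,0],"hand":0.03},{"rotation":[0,0,0],"dp":[0.0,0,0],"hand":0.03},{"rotation":[0,0,0],"dp":[0,0,0],"hand":0.03}]}}

```text
time_s: 6.63
eef_pos: [0.4623, -0.0698, 0.099]
tcp_rot: [0.708, -0.002, 0.707, 0.002]
contact_force: [0.8, 0.2, -1.2]
width: 0.355
```

```bash
python3 st.py
```

```text
t 6.6333 tcp [ 0.4623 -0.0698  0.099 ] x [ 0.001  0.    -1.   ] y [-0.005  1.     0.   ] yaw 90.3 j [ 0.1   0.5  -0.1   2.28  0.13  0.37  1.47] F [ 0.8  0.2 -1.2] T [0.018 0.002 0.002] w 33.0
```

Request:
{"op": "servo_tool", "data": {"commands": [{"rotation":[0,0,0],"dp":[0.005,0,0],"hand":0.03},{"rotation":[0,0,0],"dp":[0.005,0,0],"hand":0.03},{"rotation":[0,0,0],"dp":[0.003,0,0],"hand":0.03},{"rotation":[0,0,0],"dp":[0.0,0,0],"hand":0.03},{"rotation":[0,0,0],"dp":[0,0,0],"hand":0.03}]}}

```text
time_s: 7.05
eef_pos: [0.4621, -0.0708, 0.0861]
tcp_rot: [0.708, -0.002, 0.706, 0.001]
contact_force: [-1.2, 0.3, -0.5]
width: 0.356
```

```bash
python3 st.py
```

```text
t 7.05 tcp [ 0.4621 -0.0708  0.0861] x [ 0.002 -0.001 -1.   ] y [-0.004  1.    -0.001] yaw 90.2 j [ 0.09  0.52 -0.09  2.29  0.14  0.33  1.46] F [-1.2  0.3 -0.5] T [-0.    -0.03   0.021] w 33.1
```

Request:
{"op": "servo_tool", "data": {"commands": [{"rotation":[0,0,0],"dp":[0.006,0,0],"hand":0.03},{"rotation":[0,0,0],"dp":[0.006,0,0],"hand":0.03},{"rotation":[0,0,0],"dp":[0.003,0,0],"hand":0.03},{"rotation":[0,0,0],"dp":[0.0,0,0],"hand":0.03},{"rotation":[0,0,0],"dp":[0,0,0],"hand":0.03}]}}

```text
time_s: 7.47
eef_pos: [0.4621, -0.0707, 0.0692]
tcp_rot: [0.708, -0.002, 0.707, 0.001]
contact_force: [-0.3, -0.7, -0.4]
width: 0.359
```

```bash
python3 st.py
```

```text
t 7.4667 tcp [ 0.4621 -0.0707  0.0692] x [ 0.001 -0.001 -1.   ] y [-0.004  1.    -0.001] yaw 90.2 j [ 0.08  0.55 -0.08  2.3   0.14  0.29  1.46] F [-0.3 -0.7 -0.4] T [-0.104 -0.014 -0.013] w 33.4
```

Request:
{"op": "servo_tool", "data": {"commands": [{"rotation":[0,0,0],"dp":[0.001,0,0],"hand":0.03},{"rotation":[0,0,0],"dp":[0.0,0,0],"hand":0.03},{"rotation":[0,0,0],"dp":[0,0,0],"hand":0.06},{"rotation":[0,0,0],"dp":[0,0,0],"hand":0.06},{"rotation":[0,0,0],"dp":[0,0,0],"hand":0.06},{"rotation":[0,0,0],"dp":[0,0,0],"hand":0.06},{"rotation":[0,0,0],"dp":[-0.02,0,0],"hand":0.06},{"rotation":[0,0,0],"dp":[-0.03,0,0],"hand":0.06},{"rotation":[0,0,0],"dp":[-0.04,0,0],"hand":0.06},{"rotation":[0,0,0],"dp":[-0.04,0,0],"hand":0.06},{"rotation":[0,0,0],"dp":[-0.03,0,0],"hand":0.06},{"rotation":[0,0,0],"dp":[-0.02,0,0],"hand":0.06},{"rotation":[0,0,0],"dp":[-0.01,0,0],"hand":0.07}]}}

```text
time_s: 8.55
eef_pos: [0.4608, -0.0692, 0.2652]
tcp_rot: [0.706, -0.002, 0.708, 0.003]
contact_force: [0.4, 0.0, -0.5]
width: 0.681
```

```bash
python3 st.py;  python3 grab.py g3 side:290:90:120:90 side:320:150:40:30 top:310:180:140:105
```

```text
t 8.55 tcp [ 0.4608 -0.0692  0.2652] x [-0.003  0.001 -1.   ] y [-0.006  1.     0.001] yaw 90.4 j [ 0.15  0.23 -0.16  2.11  0.05  0.81  1.55] F [ 0.4  0.  -0.5] T [-0.009 -0.021  0.009] w 63.3Traceback (most recent call last):
  File "grab.py", line 10, in <module>
    cv2.imwrite(f"pics/{o}.png",np.vstack(rows))
                                ~~~~~~~~~^^^^^^
    return _nx.concatenate(arrs, 0, dtype=dtype, casting=casting)
           ~~~~~~~~~~~~~~~^^^^^^^^^^^^^^^^^^^^^^^^^^^^^^^^^^^^^^^
ValueError: all the input array dimensions except for the concatenation axis must match exactly, but along dimension 1, the array at index 0 has size 800 and the array at index 1 has size 400
```

```bash
python3 - <<'E'
import cv2,numpy as np
from h import *
a=load("side_g3");t=load("top_g3")
f=lambda i,x,y,w:cv2.convertScaleAbs(cv2.resize(i["pixels"][y:y+w*3//4,x:x+w],(400,300),interpolation=cv2.INTER_CUBIC),alpha=1.2,beta=10)
cv2.imwrite("pics/g3.png",np.hstack([f(a,310,140,60),f(t,310,180,140)]))
for P in([.462,-.07,.116],[.462,-.07,.062]): print(proj(a,P))
E
```

```text
[340.00077146 161.45765444]
[338.71573469 181.45262979]
```

View pics/g3.png

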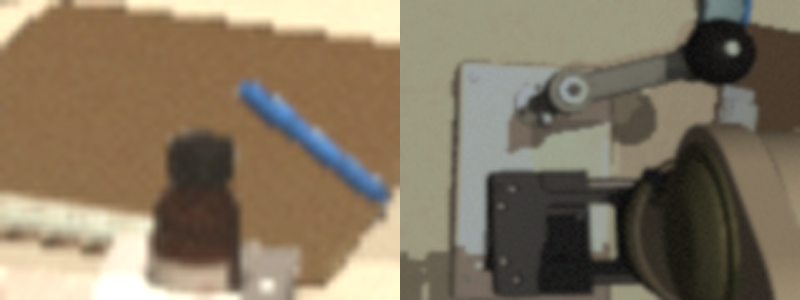

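The cap top centre is seen at (340,160.7), against (340,161.5) predicted for a seated vial: it is on the floor. Next, turn the tool tangential to the yoke and go over the ball.

Request:
{"op": "servo_tool", "data": {"commands": [{"rotation":[5,0,0],"dp":[0,0,0],"hand":0.07},{"rotation":[7,0,0],"dp":[0,0,0],"hand":0.07},{"rotation":[7,0,0],"dp":[0,0,0],"hand":0.07},{"rotation":[7,0,0],"dp":[0,0,0],"hand":0.07},{"rotation":[7,0,0],"dp":[0,0,0],"hand":0.07},{"rotation":[7,0,0],"dp":[0,0,0],"hand":0.07},{"rotation":[7,0,0],"dp":[0,0,0],"hand":0.07},{"rotation":[7,0,0],"dp":[0,0,0],"hand":0.07},{"rotation":[7,0,0],"dp":[0,0,0],"hand":0.07},{"rotation":[7,0,0],"dp":[0,0,0],"hand":0.07},{"rotation":[4,0,0],"dp":[0,0,0],"hand":0.07},{"rotation":[0,0,0],"dp":[0,0,0],"hand":0.07},{"rotation":[0,0,0],"dp":[0,0,0],"hand":0.07}]}}

```text
time_s: 9.73
eef_pos: [0.4535, -0.069, 0.2505]
tcp_rot: [0.56, 0.419, 0.572, -0.429]
contact_force: [0.2, -0.0, 0.6]
width: 0.757
```

```bash
cat > go.py <<'E'
import sys
from h import *
from cell import status
# usage: go.py x y z yaw -> dp in tool axes and rotation needed
s=status.observe(); M=rot(s["tcp_rot"]).as_matrix(); x,y,z,yaw=map(float,sys.argv[1:5])
a=np.radians(yaw); Y=np.array([np.cos(a),np.sin(a),0]);X=np.array([0,0,-1.]);T=np.c_[X,Y,np.cross(X,Y)]
print("dp",(M.T@(np.array([x,y,z])-s["eef_pos"])).round(4),"rot",np.degrees(R.from_matrix(M.T@T).as_rotvec()).round(2))
E
python3 st.py; python3 go.py .586 -.1755 .25 13
```

```text
t 9.7333 tcp [ 0.4535 -0.069   0.2505] x [-0.022 -0.001 -1.   ] y [ 0.959  0.282 -0.021] yaw 16.4 j [-0.06  0.25  0.11  2.14 -0.03  0.78  0.35] F [ 0.2 -0.   0.6] T [-0.015 -0.003 -0.012] w 70.4
dp [-0.0023  0.0971  0.1395] rot [ 3.35 -0.25  1.21]
```

Request:
{"op": "servo_tool", "data": {"commands": [{"rotation":[1.5,0,0.6],"dp":[-0.006,0.01,0.014],"hand":0.09},{"rotation":[1,0,0.5],"dp":[-0.003,0.015,0.021],"hand":0.09},{"rotation":[0,0,0],"dp":[0,0.017,0.024],"hand":0.09},{"rotation":[0,0,0],"dp":[0,0.017,0.024],"hand":0.09},{"rotation":[0,0,0],"dp":[0,0.014,0.02],"hand":0.09},{"rotation":[0,0,0],"dp":[0,0.008,0.012],"hand":0.09},{"rotation":[0,0,0],"dp":[0,0.003,0.005],"hand":0.09},{"rotation":[0,0,0],"dp":[0,0,0],"hand":0.09},{"rotation":[0,0,0],"dp":[0,0,0],"hand":0.09},{"rotation":[0,0,0],"dp":[0,0,0],"hand":0.09}]}}

```text
time_s: 10.57
eef_pos: [0.5653, -0.1658, 0.2511]
tcp_rot: [0.557, 0.427, 0.567, -0.43]
contact_force: [-1.1, -0.0, -0.7]
width: 0.969
```

```bash
python3 st.py; python3 go.py .586 -.1755 .181 13
```

```text
t 10.5667 tcp [ 0.5653 -0.1658  0.2511] x [-0.014  0.005 -1.   ] y [ 0.964  0.264 -0.012] yaw 15.3 j [ 0.1   0.41  0.13  1.88 -0.07  0.87  0.53] F [-1.1 -0.  -0.7] T [-0.044  0.025  0.031] w 90.1
dp [0.0698 0.0182 0.0155] rot [ 2.33 -0.49  0.68]
```

Request:
{"op": "servo_tool", "data": {"commands": [{"rotation":[1,-0.3,0.4],"dp":[0,0.01,0.008],"hand":0.09},{"rotation":[0.5,-0.1,0.2],"dp":[0,0.006,0.005],"hand":0.09},{"rotation":[0,0,0],"dp":[0,0.001,0.001],"hand":0.09},{"rotation":[0,0,0],"dp":[0,0,0],"hand":0.09},{"rotation":[0,0,0],"dp":[0,0,0],"hand":0.09}]}}

```text
time_s: 10.98
eef_pos: [0.5861, -0.1731, 0.2515]
tcp_rot: [0.556, 0.436, 0.557, -0.435]
contact_force: [0.0, -0.0, 0.4]
width: 0.968
```

```bash
python3 st.py; python3 go.py .586 -.1755 .181 13
```

```text
t 10.9833 tcp [ 0.5861 -0.1731  0.2515] x [-0.     0.002 -1.   ] y [0.971 0.24  0.   ] yaw 13.9 j [ 0.1   0.43  0.14  1.84 -0.08  0.88  0.52] F [ 0.  -0.   0.4] T [-0.084  0.03   0.012] w 90.0
dp [ 0.0705 -0.0007  0.0024] rot [ 0.89 -0.1  -0.01]
```

Request:
{"op": "servo_tool", "data": {"commands": [{"rotation":[0.5,0,0],"dp":[0.015,0,0.002],"hand":0.09},{"rotation":[0,0,0],"dp":[0.02,0,0],"hand":0.09},{"rotation":[0,0,0],"dp":[0.018,0,0],"hand":0.09},{"rotation":[0,0,0],"dp":[0.01,0,0],"hand":0.09},{"rotation":[0,0,0],"dp":[0,0,0],"hand":0.09},{"rotation":[0,0,0],"dp":[0,0,0],"hand":0.09},{"rotation":[0,0,0],"dp":[0,0,0],"hand":0.09}]}}

```text
time_s: 11.57
eef_pos: [0.5873, -0.1743, 0.1886]
tcp_rot: [0.556, 0.439, 0.555, -0.437]
contact_force: [0.2, 0.6, 0.7]
width: 0.966
```

```bash
python3 st.py; python3 go.py .586 -.1755 .181 13
```

```text
t 11.5667 tcp [ 0.5873 -0.1743  0.1886] x [ 0.003  0.002 -1.   ] y [0.973 0.233 0.003] yaw 13.5 j [ 0.11  0.5   0.13  1.9  -0.09  0.74  0.53] F [0.2 0.6 0.7] T [-0.04   0.069 -0.03 ] w 89.8
dp [ 0.0076 -0.0016  0.0009] rot [ 0.46 -0.05 -0.19]
```

Request:
{"op": "servo_tool", "data": {"commands": [{"rotation":[0,0,0],"dp":[0.006,-0.001,0.001],"hand":0.09},{"rotation":[0,0,0],"dp":[0.001,0,0],"hand":0.09},{"rotation":[0,0,0],"dp":[0,0,0],"hand":0.048},{"rotation":[0,0,0],"dp":[0,0,0],"hand":0.048},{"rotation":[0,0,0],"dp":[0,0,0],"hand":0.048},{"rotation":[0,0,0],"dp":[0,0,0],"hand":0.048},{"rotation":[0,0,0],"dp":[0,0,0],"hand":0.048},{"rotation":[0,0,0],"dp":[0,0,0],"hand":0.048}], "newtons": 12}}

```text
time_s: 12.23
eef_pos: [0.5882, -0.176, 0.1845]
tcp_rot: [0.557, 0.44, 0.553, -0.436]
contact_force: [0.4, -0.4, 0.6]
width: 0.586
```

```bash
python3 st.py; python3 go.py .586 -.1755 .181 13
```

```text
t 12.2333 tcp [ 0.5882 -0.176   0.1845] x [ 0.008  0.001 -1.   ] y [0.972 0.233 0.008] yaw 13.5 j [ 0.11  0.5   0.13  1.91 -0.1   0.73  0.53] F [ 0.4 -0.4  0.6] T [-0.08   0.054 -0.015] w 54.5
dp [ 0.0035 -0.002  -0.001 ] rot [ 0.46  0.07 -0.47]
```

Request:
{"op": "servo_tool", "data": {"commands": [{"rotation":[0,0,-0.4],"dp":[0.003,-0.001,-0.001],"hand":0.048},{"rotation":[0,0,0],"dp":[0,0,0],"hand":0.048},{"rotation":[0,0,0],"dp":[0,0,0],"hand":0.048},{"rotation":[0,0,0],"dp":[0,0,0],"hand":0.048}]}}

```text
time_s: 12.57
eef_pos: [0.5866, -0.1757, 0.1812]
tcp_rot: [0.556, 0.438, 0.555, -0.438]
contact_force: [-0.5, -0.7, 1.6]
width: 0.53
```

```bash
python3 st.py; python3 - <<'E'
# circle plan from present TCP angle about the post to closed, 8 deg per row, dp in tool axes
import numpy as np
from h import *
from cell import status
s=status.observe();c=np.array([.562,-.0757]);p=s["eef_pos"][:2];d=p-c
print("r",np.hypot(*d),"ang",np.degrees(np.arctan2(d[1],d[0])))
E
```

```text
t 12.5667 tcp [ 0.5866 -0.1757  0.1812] x [ 0.    -0.002 -1.   ] y [ 0.973  0.233 -0.   ] yaw 13.4 j [ 0.11  0.51  0.13  1.91 -0.09  0.73  0.53] F [-0.5 -0.7  1.6] T [-0.161  0.243  0.021] w 49.3
r 0.10293282285522334 ang -76.2000815758161
```

Request:
{"op": "servo_tool", "data": {"commands": [{"rotation":[3,0,0],"dp":[0,-0.005,-0.0002],"hand":0.048},{"rotation":[5,0,0],"dp":[0,-0.0087,-0.0005],"hand":0.048},{"rotation":[5,0,0],"dp":[0,-0.0087,-0.0006],"hand":0.048},{"rotation":[5,0,0],"dp":[0,-0.0087,-0.0006],"hand":0.048},{"rotation":[5,0,0],"dp":[0,-0.0087,-0.0006],"hand":0.048},{"rotation":[3,0,0],"dp":[0,-0.005,-0.0004],"hand":0.048},{"rotation":[0,0,0],"dp":[0,0,0],"hand":0.048}]}}

```text
time_s: 13.15
eef_pos: [0.5435, -0.1755, 0.1813]
tcp_rot: [0.439, 0.557, 0.435, -0.555]
contact_force: [-1.1, 0.1, -1.5]
width: 0.53
```

```bash
cat > arc.py <<'E'
import sys
from h import *
from cell import status
s=status.observe();c=np.array([.562,-.0757]);p=s["eef_pos"][:2];d=p-c;a=np.degrees(np.arctan2(d[1],d[0]))
print("r",np.hypot(*d).round(4),"ang",a.round(1),"yoke left deg",((a-176.8)%360).round(1))
phi=np.radians(float(sys.argv[1]) if len(sys.argv)>1 else a)
import os
os.system(f"python3 go.py {c[0]+.1015*np.cos(phi)} {c[1]+.1015*np.sin(phi)} .1812 {np.degrees(phi)+90}")
E
python3 st.py; python3 arc.py
```

```text
t 13.15 tcp [ 0.5435 -0.1755  0.1813] x [ 0.006 -0.004 -1.   ] y [ 0.972 -0.235  0.006] yaw -13.6 j [ 0.02  0.47  0.27  2.01 -0.19  0.68  0.17] F [-1.1  0.1 -1.5] T [-0.075  0.392 -0.084] w 49.3
dp [ 0.0001 -0.     -0.    ] rot [-3.12  0.14 -0.36]
r 0.1015 ang -100.5 yoke left deg 82.7
```

Request:
{"op": "servo_tool", "data": {"commands": [{"rotation":[2,0,-0.3],"dp":[0,-0.007,-0.0002],"hand":0.048},{"rotation":[5,0,0],"dp":[0,-0.0092,-0.0006],"hand":0.048},{"rotation":[5,0,0],"dp":[0,-0.0092,-0.0007],"hand":0.048},{"rotation":[5,0,0],"dp":[0,-0.0092,-0.0007],"hand":0.048},{"rotation":[5,0,0],"dp":[0,-0.0092,-0.0007],"hand":0.048},{"rotation":[5,0,0],"dp":[0,-0.0092,-0.0007],"hand":0.048},{"rotation":[5,0,0],"dp":[0,-0.0092,-0.0007],"hand":0.048},{"rotation":[5,0,0],"dp":[0,-0.0092,-0.0007],"hand":0.048},{"rotation":[3,0,0],"dp":[0,-0.005,-0.0004],"hand":0.048},{"rotation":[0,0,0],"dp":[0,0,0],"hand":0.048}]}}

```text
time_s: 13.98
eef_pos: [0.4846, -0.1383, 0.1811]
tcp_rot: [0.22, 0.675, 0.211, -0.672]
contact_force: [-2.5, 0.3, 0.5]
width: 0.531
```

```bash
python3 st.py; python3 arc.py
```

```text
t 13.9833 tcp [ 0.4846 -0.1383  0.1811] x [ 0.008 -0.011 -1.   ] y [ 0.58  -0.815  0.014] yaw -54.6 j [-0.2   0.42  0.49  2.17 -0.33  0.61 -0.42] F [-2.5  0.3  0.5] T [ 0.062  0.463 -0.13 ] w 49.4
dp [-0.0001  0.0001  0.0019] rot [-3.56  0.03 -0.79]
r 0.0996 ang -141.0 yoke left deg 42.2
```

Request:
{"op": "servo_tool", "data": {"commands": [{"rotation":[1,0,-0.5],"dp":[0,-0.007,0.0005],"hand":0.048},{"rotation":[4,0,-0.2],"dp":[0,-0.0092,-0.0003],"hand":0.048},{"rotation":[5,0,0],"dp":[0,-0.0092,-0.0006],"hand":0.048},{"rotation":[5,0,0],"dp":[0,-0.0092,-0.0006],"hand":0.048},{"rotation":[5,0,0],"dp":[0,-0.0092,-0.0006],"hand":0.048},{"rotation":[5,0,0],"dp":[0,-0.0092,-0.0006],"hand":0.048},{"rotation":[3,0,0],"dp":[0,-0.005,-0.0004],"hand":0.048},{"rotation":[0,0,0],"dp":[0,0,0],"hand":0.048}]}}

```text
time_s: 14.65
eef_pos: [0.4644, -0.0888, 0.1812]
tcp_rot: [0.046, 0.707, 0.042, -0.704]
contact_force: [-3.1, 0.3, 0.9]
width: 0.534
```

```bash
python3 st.py; python3 arc.py
```

```text
t 14.65 tcp [ 0.4644 -0.0888  0.1812] x [ 0.004 -0.005 -1.   ] y [ 0.124 -0.992  0.006] yaw -82.9 j [-0.41  0.42  0.65  2.23 -0.44  0.61 -0.88] F [-3.1  0.3  0.9] T [-0.039  0.503 -0.154] w 49.7
dp [-0.      0.      0.0031] rot [-0.54 -0.18 -0.33]
r 0.0984 ang -172.3 yoke left deg 10.9
```

Request:
{"op": "servo_tool", "data": {"commands": [{"rotation":[3,0,-0.3],"dp":[0,-0.006,0.001],"hand":0.048},{"rotation":[4,0,0],"dp":[0,-0.006,0.0005],"hand":0.048},{"rotation":[3,0,0],"dp":[0,-0.004,0],"hand":0.048},{"rotation":[0,0,0],"dp":[0,-0.002,0],"hand":0.048},{"rotation":[0,0,0],"dp":[0,0,0],"hand":0.048}]}}

```text
time_s: 15.07
eef_pos: [0.4642, -0.072, 0.1813]
tcp_rot: [-0.013, 0.709, -0.013, -0.705]
contact_force: [-1.7, -0.4, 1.5]
width: 0.532
```

```bash
python3 st.py; python3 arc.py
```

```text
t 15.0667 tcp [ 0.4642 -0.072   0.1813] x [ 0.006 -0.001 -1.   ] y [-0.037 -0.999  0.001] yaw -92.1 j [-0.47  0.43  0.7   2.24 -0.48  0.62 -1.02] F [-1.7 -0.4  1.5] T [-0.052  0.596 -0.155] w 49.5
dp [ 0.0001 -0.      0.0037] rot [ 0.05 -0.32 -0.06]
r 0.0978 ang 177.8 yoke left deg 1.0
```

Request:
{"op": "servo_tool", "data": {"commands": [{"rotation":[0,0,0],"dp":[0,-0.003,0],"hand":0.048},{"rotation":[0,0,0],"dp":[0,-0.003,0],"hand":0.048},{"rotation":[0,0,0],"dp":[0,-0.002,0],"hand":0.048}]}}

```text
time_s: 15.32
eef_pos: [0.464, -0.0709, 0.1815]
tcp_rot: [-0.008, 0.71, -0.015, -0.704]
contact_force: [-1.3, -9.1, -2.3]
width: 0.531
```

```bash
python3 st.py; python3 arc.py
```

```text
t 15.3167 tcp [ 0.464  -0.0709  0.1815] x [ 0.007 -0.009 -1.   ] y [-0.033 -0.999  0.009] yaw -91.9 j [-0.49  0.43  0.71  2.24 -0.47  0.61 -1.03] F [-1.3 -9.1 -2.3] T [-1.818  0.379 -0.091] w 49.4
dp [ 0.0003 -0.0001  0.0034] rot [ 0.92 -0.42 -0.51]
r 0.0981 ang 177.2 yoke left deg 0.4
```

The yoke is against its stop (9 N reaction). Relax, re-centre at the ball height, and grip at 60 N.

Request:
{"op": "servo_tool", "data": {"commands": [{"rotation":[0,0,0],"dp":[0,0.0015,0],"hand":0.056},{"rotation":[0,-0.3,-0.5],"dp":[0,0,-0.001],"hand":0.056},{"rotation":[0,0,0],"dp":[0,0,0],"hand":0.056},{"rotation":[0,0,0],"dp":[0,0,0],"hand":0.056}]}}

```text
time_s: 15.65
eef_pos: [0.466, -0.0732, 0.1817]
tcp_rot: [-0.009, 0.708, -0.008, -0.706]
contact_force: [-0.2, 0.2, -0.9]
width: 0.601
```

```bash
python3 st.py; python3 go.py .463 -.0705 .181 -92; python3 grab.py g4 side:290:90:100:75 top:320:200:100:75
```

```text
t 15.65 tcp [ 0.466  -0.0732  0.1817] x [ 0.003  0.001 -1.   ] y [-0.025 -1.    -0.001] yaw -91.4 j [-0.47  0.43  0.7   2.23 -0.48  0.62 -1.01] F [-0.2  0.2 -0.9] T [-0.011  0.205 -0.03 ] w 55.9
dp [ 0.0007 -0.0027  0.0031] rot [ 0.56 -0.16  0.06]
```

View pics/g4.png

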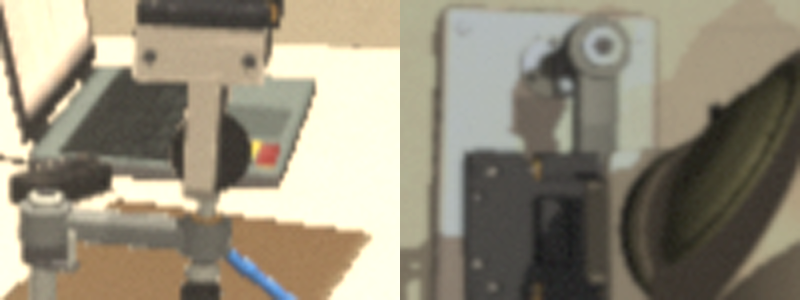

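```bash
python3 - <<'E'
from h import *
s=load("side_g4")
for x in(.458,.462,.466): print(x,"ball",proj(s,[x,-.071,.2]),"finger",proj(s,[x,-.032,.195]),"boss",proj(s,[x,-.071,.15]))
im=s["pixels"].astype(int).sum(2)//3
for r in(121,125,129,133): print(r,im[r,328:356])
E
```

```text
0.458 ball [343.80649021 128.82612756] finger [342.46637734 135.77739024] boss [342.51509317 148.4623776 ]
0.462 ball [342.12767332 128.72845834] finger [340.74131688 135.67178749] boss [340.86607929 148.35238769]
0.466 ball [340.45129063 128.63093074] finger [339.01882799 135.56634216] boss [339.21941529 148.24255451]
121 [ 35  36  40  46  41  46  63  59  74 102 109 110 111 111 110 106  73  35
  25  27  24  33  54  76  84  83  81  81]
125 [ 43  42  45  46  40  28  23  37  89 109 110 110 111 109 110 108  59  36
  24  29  25  26  25  29  69 125 128 110]
129 [ 46  44  43  44  50  32  26  41 103 110 112 111 110 110 110 105  55  29
  25  25  26  24  26  26  55 111  93  81]
133 [ 64  69  66  67  69  72  41  43 100 113 110 110 112 112 112  93  45  30
  25  24  25  24  31  63  85  89  89  96]
```

Request:
{"op": "servo_tool", "data": {"commands": [{"rotation":[0,0,0],"dp":[0.0005,-0.0015,0.0025],"hand":0.056},{"rotation":[0,0,0],"dp":[0,0,0],"hand":0.056},{"rotation":[0,0,0],"dp":[0,0,0],"hand":0.045},{"rotation":[0,0,0],"dp":[0,0,0],"hand":0.045},{"rotation":[0,0,0],"dp":[0,0,0],"hand":0.045},{"rotation":[0,0,0],"dp":[0,0,0],"hand":0.045}], "newtons": 60}}

```text
time_s: 16.25
eef_pos: [0.4633, -0.0715, 0.1812]
tcp_rot: [-0.009, 0.708, -0.008, -0.706]
contact_force: [-0.1, -0.7, 0.1]
width: 0.52
```

```bash
python3 st.py; python3 go.py .4625 -.0705 .181 -92
```

```text
t 16.25 tcp [ 0.4633 -0.0715  0.1812] x [ 0.003  0.    -1.   ] y [-0.024 -1.    -0.   ] yaw -91.4 j [-0.47  0.42  0.7   2.24 -0.48  0.62 -1.01] F [-0.1 -0.7  0.1] T [-0.005  0.13   0.021] w 48.4
dp [ 0.0002 -0.001   0.0008] rot [ 0.63 -0.19  0.02]
```

Request:
{"op": "servo_tool", "data": {"commands": [{"rotation":[4,0,0],"dp":[0.0002,0,0],"hand":0.045},{"rotation":[4,0,0],"dp":[0.0002,0,0],"hand":0.045},{"rotation":[4,0,0],"dp":[0.0002,0,0],"hand":0.045},{"rotation":[4,0,0],"dp":[0.0002,0,0],"hand":0.045}], "newtons": 60}}

```text
time_s: 16.58
eef_pos: [0.4633, -0.0715, 0.1804]
tcp_rot: [-0.109, 0.7, -0.109, -0.697]
contact_force: [-0.4, -1.8, -1.3]
width: 0.518
```

```bash
python3 st.py; python3 go.py .4633 -.0715 .1803 -108
```

```text
t 16.5833 tcp [ 0.4633 -0.0715  0.1804] x [ 0.003  0.    -1.   ] y [-0.304 -0.953 -0.001] yaw -107.7 j [-0.52  0.45  0.79  2.24 -0.54  0.64 -1.22] F [-0.4 -1.8 -1.3] T [-0.274  0.208  0.222] w 48.2
dp [ 0.0001 -0.      0.    ] rot [ 0.27 -0.19  0.06]
```

Request:
{"op": "servo_tool", "data": {"commands": [{"rotation":[4,0,0],"dp":[0.0002,0,0],"hand":0.045},{"rotation":[4,0,0],"dp":[0.0002,0,0],"hand":0.045},{"rotation":[4,0,0],"dp":[0.0002,0,0],"hand":0.045},{"rotation":[4,0,0],"dp":[0.0002,0,0],"hand":0.045},{"rotation":[4,0,0],"dp":[0.0002,0,0],"hand":0.045},{"rotation":[4,0,0],"dp":[0.0002,0,0],"hand":0.045},{"rotation":[4,0,0],"dp":[0.0002,0,0],"hand":0.045}]}}

```text
time_s: 17.17
eef_pos: [0.4634, -0.0716, 0.1789]
tcp_rot: [-0.281, 0.65, -0.281, -0.648]
contact_force: [-2.2, -2.7, -0.7]
width: 0.52
```

```bash
python3 st.py; python3 go.py .4633 -.0715 .179 -136
```

```text
t 17.1667 tcp [ 0.4634 -0.0716  0.1789] x [ 0.003 -0.001 -1.   ] y [-0.729 -0.684 -0.001] yaw -136.8 j [-0.61  0.51  0.94  2.25 -0.67  0.69 -1.58] F [-2.2 -2.7 -0.7] T [-0.283  0.191  0.292] w 48.4
dp [-0.0001  0.      0.0001] rot [-0.84 -0.19  0.08]
```

Request:
{"op": "servo_tool", "data": {"commands": [{"rotation":[3,0,0],"dp":[0.0002,0,0],"hand":0.045},{"rotation":[3,0,0],"dp":[0.0002,0,0],"hand":0.045},{"rotation":[3,0,0],"dp":[0.0002,0,0],"hand":0.045}]}}

```text
time_s: 17.42
eef_pos: [0.4634, -0.0716, 0.1783]
tcp_rot: [-0.333, 0.625, -0.333, -0.622]
contact_force: [-1.0, -1.7, 1.6]
width: 0.521
```

```bash
python3 st.py
```

```text
t 17.4167 tcp [ 0.4634 -0.0716  0.1783] x [ 0.003 -0.002 -1.   ] y [-0.831 -0.556 -0.001] yaw -146.2 j [-0.64  0.53  0.99  2.25 -0.71  0.71 -1.69] F [-1.  -1.7  1.6] T [-0.196  0.333  0.275] w 48.4
```

Request:
{"op": "servo_tool", "data": {"commands": [{"rotation":[3,0,0],"dp":[0.0002,0,0],"hand":0.045},{"rotation":[3,0,0],"dp":[0.0002,0,0],"hand":0.045}]}}

```text
time_s: 17.58
eef_pos: [0.4634, -0.0716, 0.178]
tcp_rot: [-0.366, 0.606, -0.367, -0.603]
contact_force: [-0.5, -1.7, 1.6]
width: 0.516
```

```bash
python3 st.py
```

```text
t 17.5833 tcp [ 0.4634 -0.0716  0.178 ] x [ 0.003 -0.002 -1.   ] y [-0.887 -0.462 -0.001] yaw -152.5 j [-0.65  0.55  1.02  2.25 -0.73  0.72 -1.77] F [-0.5 -1.7  1.6] T [-0.218  0.327  0.273] w 48.0
```

Request:
{"op": "servo_tool", "data": {"commands": [{"rotation":[3,0,0],"dp":[0.0002,0,0],"hand":0.045},{"rotation":[3,0,0],"dp":[0.0002,0,0],"hand":0.045}]}}

```text
time_s: 17.75
eef_pos: [0.4634, -0.0716, 0.1777]
tcp_rot: [-0.399, 0.585, -0.399, -0.583]
contact_force: [-0.1, -2.3, 0.7]
width: 0.519
```

```bash
python3 st.py
```

```text
t 17.75 tcp [ 0.4634 -0.0716  0.1777] x [ 0.003 -0.003 -1.   ] y [-0.931 -0.364 -0.002] yaw -158.7 j [-0.67  0.56  1.06  2.25 -0.76  0.74 -1.85] F [-0.1 -2.3  0.7] T [-0.223  0.312  0.317] w 48.3
```

Request:
{"op": "servo_tool", "data": {"commands": [{"rotation":[3,0,0],"dp":[0.0002,0,0],"hand":0.045},{"rotation":[3,0,0],"dp":[0.0002,0,0],"hand":0.045}]}}

```text
time_s: 17.92
eef_pos: [0.4633, -0.0716, 0.1774]
tcp_rot: [-0.43, 0.563, -0.43, -0.56]
contact_force: [-0.6, -1.3, 1.3]
width: 0.519
```

```bash
python3 st.py
```

```text
t 17.9167 tcp [ 0.4633 -0.0716  0.1774] x [ 0.003 -0.003 -1.   ] y [-0.965 -0.261 -0.002] yaw -164.9 j [-0.68  0.58  1.09  2.25 -0.78  0.75 -1.92] F [-0.6 -1.3  1.3] T [-0.191  0.296  0.239] w 48.3
```

Request:
{"op": "servo_tool", "data": {"commands": [{"rotation":[3,0,0],"dp":[0.0002,0,0],"hand":0.045},{"rotation":[3,0,0],"dp":[0.0002,0,0],"hand":0.045}]}}

```text
time_s: 18.08
eef_pos: [0.4633, -0.0717, 0.177]
tcp_rot: [-0.459, 0.539, -0.46, -0.536]
contact_force: [-0.8, -1.3, 1.0]
width: 0.522
```

```bash
python3 st.py
```

```text
t 18.0833 tcp [ 0.4633 -0.0717  0.177 ] x [ 0.003 -0.003 -1.   ] y [-0.988 -0.155 -0.002] yaw -171.1 j [-0.69  0.6   1.12  2.25 -0.81  0.77 -2.  ] F [-0.8 -1.3  1. ] T [-0.233  0.33   0.228] w 48.6
```

Request:
{"op": "servo_tool", "data": {"commands": [{"rotation":[3,0,0],"dp":[0.0002,0,0],"hand":0.045},{"rotation":[3,0,0],"dp":[0.0002,0,0],"hand":0.045}]}}

```text
time_s: 18.25
eef_pos: [0.4634, -0.0716, 0.1767]
tcp_rot: [-0.488, 0.513, -0.488, -0.51]
contact_force: [-1.1, -1.4, 0.5]
width: 0.521
```

```bash
python3 st.py
```

```text
t 18.25 tcp [ 0.4634 -0.0716  0.1767] x [ 0.002 -0.004 -1.   ] y [-0.999 -0.047 -0.002] yaw -177.3 j [-0.7   0.62  1.15  2.26 -0.83  0.79 -2.08] F [-1.1 -1.4  0.5] T [-0.235  0.262  0.267] w 48.4
```

Request:
{"op": "servo_tool", "data": {"commands": [{"rotation":[0,0,0],"dp":[0,0,0],"hand":0.08},{"rotation":[0,0,0],"dp":[0,0,0],"hand":0.08},{"rotation":[0,0,0],"dp":[0,0,0],"hand":0.08},{"rotation":[-3,0,0],"dp":[-0.004,0,0],"hand":0.08},{"rotation":[-5,0,0],"dp":[-0.003,0,0],"hand":0.08},{"rotation":[-6,0,0],"dp":[0,0,0],"hand":0.08},{"rotation":[-6,0,0],"dp":[0,0,0],"hand":0.08},{"rotation":[-6,0,0],"dp":[0,0,0],"hand":0.08},{"rotation":[-6,0,0],"dp":[0,0,0],"hand":0.08},{"rotation":[-6,0,0],"dp":[0,0,0],"hand":0.08},{"rotation":[-6,0,0],"dp":[0,0,0],"hand":0.08},{"rotation":[-6,0,0],"dp":[0,0,0],"hand":0.08},{"rotation":[-6,0,0],"dp":[0,0,0],"hand":0.08},{"rotation":[-4,0,0],"dp":[0,0,0],"hand":0.08},{"rotation":[0,0,0],"dp":[0,0,0],"hand":0.08},{"rotation":[0,0,0],"dp":[0,0,0],"hand":0.08}]}}

```text
time_s: 19.58
eef_pos: [0.4648, -0.0679, 0.1848]
tcp_rot: [-0.143, 0.695, -0.141, -0.691]
contact_force: [-0.3, 0.2, -0.0]
width: 0.863
```

```bash
python3 st.py; python3 go.py .4633 -.0715 .1767 -112
```

```text
t 19.5833 tcp [ 0.4648 -0.0679  0.1848] x [ 0.006  0.001 -1.   ] y [-0.393 -0.92  -0.004] yaw -113.1 j [-0.56  0.45  0.82  2.24 -0.56  0.65 -1.3 ] F [-0.3  0.2 -0. ] T [-0.005  0.178  0.027] w 80.2
dp [0.0081 0.0039 0.    ] rot [-1.13 -0.31  0.2 ]
```

Request:
{"op": "servo_tool", "data": {"commands": [{"rotation":[0,-0.3,0.2],"dp":[0.006,0.003,0],"hand":0.06},{"rotation":[0,0,0],"dp":[0.001,0.0005,0],"hand":0.06},{"rotation":[0,0,0],"dp":[0,0,0],"hand":0.06},{"rotation":[0,0,0],"dp":[0,0,0],"hand":0.06},{"rotation":[0,0,0],"dp":[0,0,0],"hand":0.06}]}}

```text
time_s: 20.0
eef_pos: [0.4633, -0.0714, 0.1767]
tcp_rot: [0.144, -0.692, 0.144, 0.693]
contact_force: [-0.5, -0.2, 0.7]
width: 0.649
```

```bash
python3 st.py; python3 go.py .4633 -.0715 .1767 -112
```

```text
t 20.0 tcp [ 0.4633 -0.0714  0.1767] x [-0.001 -0.    -1.   ] y [-0.398 -0.917  0.001] yaw -113.5 j [-0.54  0.47  0.81  2.25 -0.57  0.64 -1.29] F [-0.5 -0.2  0.7] T [-0.026  0.122 -0.011] w 60.3
dp [-0.      0.0001 -0.0001] rot [-1.48  0.05 -0.05]
```

Perfectly placed; grip and continue in the same 2 x 3° steps.

Request:
{"op": "servo_tool", "data": {"commands": [{"rotation":[0,0,0],"dp":[0,0,0],"hand":0.045},{"rotation":[0,0,0],"dp":[0,0,0],"hand":0.045},{"rotation":[0,0,0],"dp":[0,0,0],"hand":0.045},{"rotation":[0,0,0],"dp":[0,0,0],"hand":0.045},{"rotation":[0,0,0],"dp":[0,0,0],"hand":0.045},{"rotation":[3,0,0],"dp":[0.0002,0,0],"hand":0.045},{"rotation":[3,0,0],"dp":[0.0002,0,0],"hand":0.045}], "newtons": 60}}

```text
time_s: 20.58
eef_pos: [0.4631, -0.0716, 0.1762]
tcp_rot: [0.18, -0.683, 0.181, 0.684]
contact_force: [0.5, -1.3, -1.0]
width: 0.521
```

```bash
python3 st.py
```

```text
t 20.5833 tcp [ 0.4631 -0.0716  0.1762] x [-0.001 -0.001 -1.   ] y [-0.493 -0.87   0.002] yaw -119.5 j [-0.56  0.48  0.84  2.25 -0.6   0.65 -1.36] F [ 0.5 -1.3 -1. ] T [-0.136  0.156  0.299] w 48.5
```

Request:
{"op": "servo_tool", "data": {"commands": [{"rotation":[3,0,0],"dp":[0.0002,0,0],"hand":0.045},{"rotation":[3,0,0],"dp":[0.0002,0,0],"hand":0.045}]}}

```text
time_s: 20.75
eef_pos: [0.4632, -0.0716, 0.176]
tcp_rot: [0.216, -0.673, 0.218, 0.673]
contact_force: [-1.1, -0.2, 0.3]
width: 0.522
```

```bash
python3 st.py
```

```text
t 20.75 tcp [ 0.4632 -0.0716  0.176 ] x [-0.001 -0.001 -1.   ] y [-0.584 -0.812  0.002] yaw -125.7 j [-0.57  0.49  0.88  2.25 -0.63  0.66 -1.44] F [-1.1 -0.2  0.3] T [-0.103  0.273  0.268] w 48.5
```

Request:
{"op": "servo_tool", "data": {"commands": [{"rotation":[3,0,0],"dp":[0.0002,0,0],"hand":0.045},{"rotation":[3,0,0],"dp":[0.0002,0,0],"hand":0.045}]}}

```text
time_s: 20.92
eef_pos: [0.4632, -0.0716, 0.1757]
tcp_rot: [0.253, -0.66, 0.254, 0.66]
contact_force: [-0.8, -0.3, 1.0]
width: 0.521
```

```bash
python3 st.py
```

```text
t 20.9167 tcp [ 0.4632 -0.0716  0.1757] x [-0.001 -0.001 -1.   ] y [-0.668 -0.744  0.002] yaw -131.9 j [-0.59  0.5   0.91  2.25 -0.65  0.67 -1.51] F [-0.8 -0.3  1. ] T [-0.117  0.287  0.4  ] w 48.5
```

Request:
{"op": "servo_tool", "data": {"commands": [{"rotation":[2,0,0],"dp":[0.0001,0,0],"hand":0.045}]}}

```text
time_s: 21.0
eef_pos: [0.4632, -0.0715, 0.1756]
tcp_rot: [0.264, -0.655, 0.266, 0.656]
contact_force: [-0.6, -1.2, -1.1]
width: 0.518
```

```bash
python3 st.py
```

```text
t 21.0 tcp [ 0.4632 -0.0715  0.1756] x [-0.001 -0.002 -1.   ] y [-0.695 -0.719  0.002] yaw -134.0 j [-0.6   0.51  0.92  2.25 -0.66  0.68 -1.54] F [-0.6 -1.2 -1.1] T [-0.148  0.154  0.431] w 48.2
```

Request:
{"op": "servo_tool", "data": {"commands": [{"rotation":[1,0,0],"dp":[0.0001,0,0],"hand":0.045}]}}

```text
time_s: 21.08
eef_pos: [0.4632, -0.0716, 0.1756]
tcp_rot: [0.27, -0.653, 0.272, 0.653]
contact_force: [-0.9, -1.0, 1.4]
width: 0.52
```

```bash
python3 st.py
```

```text
t 21.0833 tcp [ 0.4632 -0.0716  0.1756] x [-0.001 -0.002 -1.   ] y [-0.708 -0.706  0.002] yaw -135.1 j [-0.6   0.51  0.93  2.25 -0.67  0.68 -1.55] F [-0.9 -1.   1.4] T [-0.076  0.318  0.473] w 48.3
```

About 0.16 N m above the free reading (0.47/0.43/0.40 against a mean of 0.28). Release and retreat upward.

Request:
{"op": "servo_tool", "data": {"commands": [{"rotation":[0,0,0],"dp":[0,0,0],"hand":0.085},{"rotation":[0,0,0],"dp":[0,0,0],"hand":0.085},{"rotation":[0,0,0],"dp":[0,0,0],"hand":0.085},{"rotation":[0,0,0],"dp":[0,0,0],"hand":0.085},{"rotation":[0,0,0],"dp":[0,0,0],"hand":0.085},{"rotation":[0,0,0],"dp":[-0.01,0,0],"hand":0.085},{"rotation":[0,0,0],"dp":[-0.02,0,0],"hand":0.085},{"rotation":[0,0,0],"dp":[-0.03,0,0],"hand":0.085},{"rotation":[0,0,0],"dp":[-0.03,0,0],"hand":0.085},{"rotation":[0,0,0],"dp":[-0.01,0,0],"hand":0.085},{"rotation":[0,0,0],"dp":[0,0,0],"hand":0.085},{"rotation":[0,0,0],"dp":[0,0,0],"hand":0.085}]}}

```text
time_s: 22.08
eef_pos: [0.4621, -0.0728, 0.2825]
tcp_rot: [0.27, -0.652, 0.273, 0.654]
contact_force: [0.6, -0.3, -0.8]
width: 0.914
```

```bash
python3 st.py; python3 grab.py g5 side:290:90:120:90 side:0:0:512:384
```

```text
t 22.0833 tcp [ 0.4621 -0.0728  0.2825] x [-0.004 -0.002 -1.   ] y [-0.709 -0.705  0.004] yaw -135.2 j [-0.81  0.38  1.16  2.13 -0.44  0.91 -1.75] F [ 0.6 -0.3 -0.8] T [0.052 0.093 0.006] w 85.0
```

View pics/g5.png

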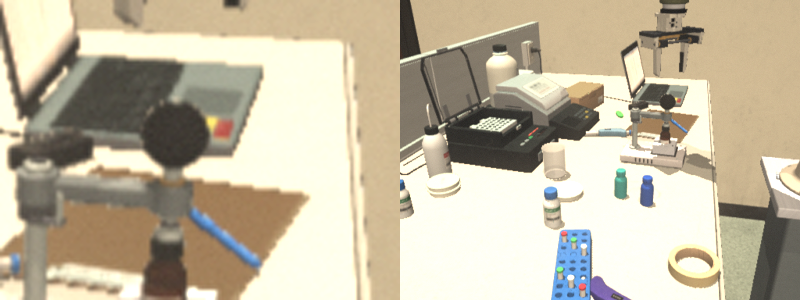

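The foot sits on the cap (panel (167,238)), the yoke is over the vial, the bystanders have not moved, and the robot is clear.

```bash
python3 -c "
from cell import manip
print(manip.hand_in())"
```

```text
the job is handed in; nothing more can be done
None
```

The brown vial is loaded and clamped in the heating block, and the job was handed in at about 22 s of the allowed 72 s; no verdict was reported.

- **Vial:** it stands on the floor of the well. After release the cap top showed at pixel (340, 160.7), against (340, 161.5) expected for a seated vial.
- **Yoke:** it was swung in until the stop pushed back with about 9 N. My position estimate left it 0.4° from the stop, and it still looked closed in the last picture.
- **Tightening:** I turned the ball knob about 107° clockwise in total, with one regrip at about 86°. Free turning averaged 0.28 N m, scattered by ±0.04. The last readings while turning were 0.40, 0.43 and 0.47 N m, so the knob ended about 0.16 N m stiffer than free, roughly 55 N on the cap.
- **Last checks:** the final picture shows the foot on the cap, the bystanders in view where they were, and the gripper clear of everything.
- **Not certain:** with that torque scatter the force could be off by about 10 to 15 N either way. The last reading alone, 0.19 N m above free, would mean about 65 N, still under the 85 N limit. I did not measure the foot force or the yoke angle directly.

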